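Load a flow-cell cassette against the presence switch of an open detector

ROBOT

A 7-joint arm with a two-finger parallel gripper is mounted at the origin on the work surface. World frame = base frame: x ahead of the robot, y to its left, z up, the work surface at z = 0. Lengths are in m, angles in rad, forces in N, time in s.
With the tool pointing down it reaches from about 0.35 to 0.9 m from the base axis. Payload 8.1 kg.
Tool frame: the origin (TCP) lies at the very end of the fingers, on their centre line; the grasp point (between the pads) lies 19 mm behind it; z points along the fingers, y is the line along which they close (so a half turn about z gives the same grasp; the last joint's range is limited). The gripper opens to 92 mm and grips with 3 to 60 N. Pads are 19 mm wide; open, the fingers measure 130 mm over their backs; the gripper's body (75 mm by 190 mm) begins 47 mm behind the grasp point.
Start: joints at [1.156, 0.434, 0.025, 1.573, -0.012, 1.134, -0.075], TCP at [0.192, -0.595, 0.227] pointing down, gripper open.
Joint ranges: [-2.62, 2.62], [-0.44, 2.09], [-1.27, 1.32], [0.08, 2.57], [-1.32, 4.46], [0.12, 2], [-2.74, 2.74]. Speed limits (rad/s): [2.22, 2.22, 3.01, 3.01, 3.14, 3.14, 3.14].

INTERFACE

Orientations are given as a rotation vector (axis times angle).
In Python, from cell import arm gives the robot as it stands.
- The arm moves only by the tool jog_arm, never from a script. Its argument "rows" is a list of rows, each a list of 3 entries, a list of its own where there are three numbers: the shift along the world's x, y, z in cm, then the turn, a rotation vector about the world's x, y, z in degrees, then the opening, from 0 (shut) to 1 (fully open). A call has 1 to 8 rows; each row is the pose to reach, as a shift and turn from the pose commanded when the call began; what a row does not reach only later rows make up. A row lasts 1/8 s, in which the tool goes at most 62.5 mm and 10.7 degrees, less where a joint would pass 70% of its speed; a pose out of reach is approached as far as the arm can. A call with a gripper value outside its range is refused whole. The fingers move at their own pace and stop on an object; "newtons" is the grip in N (left out, the last holds). Time passes only in rows, so rows that repeat a pose let the fingers close. It gives the time, the measured TCP pose, the force, the opening and the grip force at its end, in the units of the state.
- arm.observe(): the state, without advancing time (a new reading comes with each control period).
- arm.get_image(name): name is "side" or "top" or "wrist"; returns a dict with "img" (384x512x3 uint8, red, green, blue), "depth" (384x512 float32, m along the optical axis (not along the pixel's ray), 0 where there is no reading), "fx", "fy", "cx", "cy" (pixels), "rvec" (rotation vector, rad) and "tvec" (3), from world to camera coordinates, as OpenCV has them; the wrist camera has in their place "mount" (4x4, takes a point from camera to tool coordinates, whose origin is the TCP and whose axes are the flange's). Camera axes: x right, y down, z forward; pixel columns grow to the right and rows downward; lengths in m; the calibration is good to about 2 mm. A picture is of the moment at which its call begins: read the wrist's pose just before it.
- arm.sign_off(): hands the job in; it is judged then, once.
The state is a dict: "clock": time; "joints": joint angles; "dq": joint speeds; "joint_efforts": joint torques, N m; "position": TCP position; "ee_rot": TCP orientation; "force": force on the tool from outside, world axes, zero at the start; "ft_torque": the same for the moment, N m; "width": opening from 0.0 (shut) to 1.0 (fully open); "gripper_force": force on a finger pad.
Only numpy, scipy, OpenCV 4.12 (cv2) and the standard library are available. Lean on these libraries where they do the work, as an engineer would, in place of code of your own. Each camera call takes 0.05 s, during which the arm holds its last target. There are 200 camera calls.

TASK

Load the windowed flow-cell cassette into the open detector module: gently set it squarely in its black seat, windowed end first under the clear visor, pushing the hinged presence-switch lever back with its rear edge, so that its front foot drops down behind the little kerb. It must end flat on the base with its foot drawn up against the kerb, which puts its windows in the light path, and with the lever held pressed. Let go of it and leave the solid blank, the bottle, the jar and the vial rack where they stand.

Things in the scene. Friction and masses are not known exactly. Their poses are not given: they have to be found in the camera images.
- cassette_grip (a point): Loose upright aluminium cassette, L-shaped, 60 long (x) x 24 wide (y) x 80 mm tall, 0.22 kg. Its front (-x) 26 mm is a full-height grooved grip block, to be grasped across y; the rear 34 mm is 64 tall with a glass cell. Point: middle of the grip block, 62 mm above the underside, 13 from the front face, 47 from the rear face. x to the windowed end, z up. Yaw at start within 0.6 rad of world x
- cassette_window (a point): Centre of the cassette's clear window (24 x 20 mm, seen through both y faces), 25 mm along cassette x from the grip point and 22 mm above the underside; light must pass along the cassette's y. Same axes. In the seat the light comes from two 20 mm aluminium barrels, 22 mm above the base top, reaching 54 mm out to each side
- seat (a point): Point on the top of the fixed detector module's white base (185 x 150 mm, 20 mm high). x from the open front, roughly facing the robot, to the rear; y left; z up. The cassette belongs on the base top near here, same axes and y, in a black seat whose middle is locked anywhere within 7 mm of this point along x, not measured: it has to be felt. Its light axis runs along y, 22 mm above the base top
- visor (a point): Middle of the front edge of the clear visor's underside: 24 mm in front of the seat point (x), 126 mm above the base top, 46 mm above the seated grip block. 142 mm wide, 4 thick, to 126 mm rearward. It overhangs the grip block, so the tool must come slanting from the front, its upper end leaning back 35 to 40 degrees (toward seat -x). Axes as the seat
- lever (a joint): Steel switch lever, 30 mm, with an 8 mm roller, hinged 44 mm above the base top, 40 mm behind the seat's middle. 0 = free, roller front 15.6 mm behind the middle; grows (rad) as pushed back: 0.55 with the cassette at the kerb, 0.65 3 mm behind it, 0.78 at the stops. Under 1 N. From the seat's middle: kerb (6 mm high, 5 thick, 52 wide) inner face -30 mm, two rigid 70 mm stops +37 mm
- module: The whole module. Seat cheeks guide the 24 mm wide cassette, 2 mm play a side, 16 mm high, 32 mm from 4 mm before the seat's middle on; flared entry from 52 mm before it. Lengthwise play 7 mm: carry the cassette just above the kerb, push it back until the stops are felt, lower it, draw it forward until its foot is felt on the kerb, then set it down. The lever is too weak to move it
- blank: Loose solid aluminium blank block without windows or grip block, 60 x 24 x 44 mm, standing near the cassette (the two may have changed places); origin under its centre. Leave alone
- bottle: Loose glass bottle with blue cap, 70 mm diameter, 150 mm tall, origin under its centre. Leave alone
- jar: Loose amber jar with black cap, 52 mm diameter, 85 mm tall, origin under its centre. Leave alone
- rack: Loose grey vial rack 75 x 105 mm, 44 mm tall with its vials, origin under its centre. Leave alone
Things that resemble listed ones, but are neither listed nor needed, are in the scene too. What is meant by the module is not pink, and is the larger of those in its own colour.

How it is judged:
On the way:
1. the cassette is lifted off the bench (height (world z) of cassette_grip above 0.088 m), for 0.1 s.
At the end, for the whole second after the job is handed in: The cassette stands released and still behind the kerb, flat on the base (tilt within 0.06 rad, height within 2.5 mm), windows within 4 mm sideways and 0.15 rad of square to the light, its foot within 2.5 mm of the kerb: it holds the lever pressed between 0.48 and 0.64 rad (value of joint lever between 0.48 and 0.64 rad and x of cassette_window in the frame of seat between -0.005 and 0.022 m and y of cassette_window in the frame of seat between -0.004 and 0.004 m and z of cassette_window in the frame of seat between 0.0195 and 0.0245 m and angle between the y axis of cassette_window and the y axis of seat, either way round below 0.15 rad and angle between cassette_grip's own z axis and vertical below 0.06 rad and linear speed of cassette below 0.02 m/s); the robot touches nothing.
It fails at once if the blank is disturbed (moved over 15 mm) (distance of blank from where it was at the start of the episode above 0.015 m).
It fails at once if the bottle is disturbed (distance of bottle from where it was at the start of the episode above 0.015 m).
It fails at once if the jar is disturbed (distance of jar from where it was at the start of the episode above 0.015 m).
It fails at once if the vial rack is disturbed (distance of rack from where it was at the start of the episode above 0.015 m).
It fails at once if the cassette is forced against the module (over 60 N) (contact force between cassette and module above 60 N).
It also fails if it takes over 58 s, if anything falls off the work surface, if the arm or the gripper's body presses on something with over 40 N, if the wrist force passes 120 N, or if a joint passes its speed limit or range.

## Working session

There is one attempt and no reset: what is moved stays moved. The work goes in short steps, Python scripts to look and compute and a tool call to move; the robot and the scene stay as the last step left them, time stands still between calls to the robot, and variables do not carry over. Pictures are saved under pics/ and viewed, at most 10 in all, crops included, and the job is handed in when it is done.

Besides the shell and the picture viewer there is one more tool, called after "Call:" as name(argument=value, ...), one argument or row to a line, values as JSON. jog_arm: Moves the arm, as the interface text tells. Its arguments: {"type":"object","properties":{"rows":{"type":"array","items":{"type":"array"}},"newtons":{"type":"number"}},"required":["rows"]}

```bash
mkdir -p pics; cat > h.py <<'E'
import numpy as np, cv2
from cell import arm
from scipy.spatial.transform import Rotation as R
def cam(n):
    s=arm.observe(); c=arm.get_image(n)
    if 'mount' in c:
        T=np.eye(4);T[:3,:3]=R.from_rotvec(s['ee_rot']).as_matrix();T[:3,3]=s['position'];M=T@c['mount']
    else:
        E=np.eye(4);E[:3,:3]=cv2.Rodrigues(np.array(c['rvec'],float))[0];E[:3,3]=np.ravel(c['tvec']);M=np.linalg.inv(E)
    c['M']=M;return c
def cloud(c):
    h,w=c['depth'].shape;u,v=np.meshgrid(np.arange(w),np.arange(h));d=c['depth']
    P=np.stack([(u-c['cx'])/c['fx']*d,(v-c['cy'])/c['fy']*d,d],-1)
    W=P@c['M'][:3,:3].T+c['M'][:3,3];W[d==0]=np.nan;return W
def ray(c,u,v,z):
    d=c['M'][:3,:3]@np.array([(u-c['cx'])/c['fx'],(v-c['cy'])/c['fy'],1]);o=c['M'][:3,3]
    return o+d*(z-o[2])/d[2]
def proj(c,p):
    q=np.linalg.inv(c['M'])@np.append(p,1);return q[0]/q[2]*c['fx']+c['cx'],q[1]/q[2]*c['fy']+c['cy']
def save(c,n):cv2.imwrite('pics/'+n,c['img'][:,:,::-1])
E
python3 - <<'E'
from h import *
import pickle
ims=[]
for n in('top','side'):
    c=cam(n);pickle.dump(c,open(n+'.pkl','wb'));ims.append(c)
    print(n,c['M'][:3,3],c['M'][:3,2])
cv2.imwrite('pics/a.png',np.hstack([i['img'] for i in ims])[:,:,::-1][:, :512]); cv2.imwrite('pics/b.png',ims[1]['img'][:,:,::-1])
print(arm.observe())
E
```

```text
top [0.31487351 0.07221014 1.3538554 ] [ 0.19449701 -0.00651449 -0.98088148]
side [ 0.2526912  -0.60826131  0.81920396] [ 0.3298193   0.64930506 -0.68528984]
{'clock': 0.1, 'joints': array([ 1.15640778,  0.43514462,  0.02501593,  1.57398727, -0.0115961 ,
        1.13401975, -0.07509016]), 'dq': array([-0.00078967, -0.00070795,  0.0005884 , -0.00255513,  0.00021973,
       -0.0011582 ,  0.00022793]), 'joint_efforts': array([ 4.98145499e-03, -6.69121671e+01,  9.88948233e-01, -3.15143180e+01,
       -6.04247488e-02,  3.75637191e-02,  2.93638675e-05]), 'position': array([ 0.19151125, -0.59445733,  0.22603664]), 'ee_rot': array([-3.10216898e+00, -4.87413799e-01,  5.74988063e-04]), 'force': array([-1.01912661,  0.28332091, -0.08816763]), 'ft_torque': array([0.01493725, 0.02279469, 0.03524673]), 'gripper_force': 0.0, 'width': 1.0018337849174066}
```

View pics/a.png

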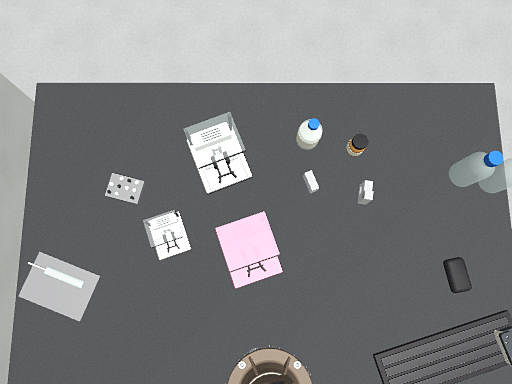

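View pics/b.png

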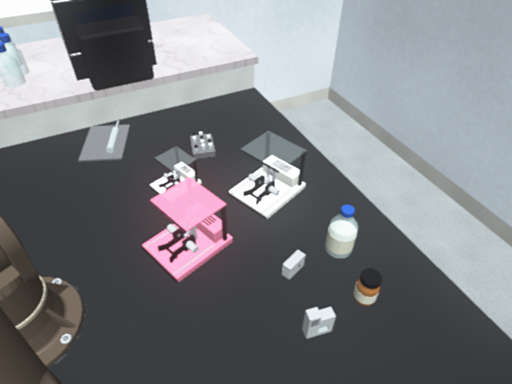

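The top view shows the module (larger white) around (220,155), the cassette at (366,192) and the blank at (311,181). The pink and small white modules are decoys. In the side view the cassette is at (320,320) and the module at (268,185).

```bash
python3 - <<'E'
from h import *
import pickle
t=pickle.load(open('top.pkl','rb'));s=pickle.load(open('side.pkl','rb'))
a=cv2.resize(t['img'][105:205,170:270],(400,400),interpolation=3);b=cv2.resize(t['img'][165:215,340:390],(400,400),interpolation=3)
cc=cv2.resize(s['img'][130:220,220:310],(400,400)[::1],interpolation=3)
cv2.imwrite('pics/c.png',np.hstack([a,cc])[:,:,::-1])
cv2.imwrite('pics/d.png',np.hstack([b,cv2.resize(s['img'][290:350,290:350],(400,400),interpolation=3)])[:,:,::-1])
for c,n in((t,'t'),(s,'s')):
    W=cloud(c)
    for nm,(x,y) in dict(cass=ray(t,366,192,.07)[:2],).items():
        m=(np.hypot(W[...,0]-x,W[...,1]-y)<.07)&(W[...,2]>.012)
        P=W[m];print(n,nm,x,y,m.sum(),np.nanmax(P[:,2]))
        for lo,hi in((.072,.09),(.056,.071)):
            q=P[(P[:,2]>lo)&(P[:,2]<hi)]
            if len(q)>4: print(lo,len(q),q.mean(0).round(4),'rect',cv2.minAreaRect((q[:,:2]*1000).astype(np.float32)))
    x,y=ray(t,222,160,.02)[:2]
    m=(np.hypot(W[...,0]-x,W[...,1]-y)<.14)&(abs(W[...,2]-.02)<.006)&(c['img'].min(-1)>170)
    P=W[m];print('base',x,y,len(P),np.median(P[:,2]),cv2.minAreaRect((P[:,:2]*1000).astype(np.float32)))
E
```

```text
t cass 0.5678878010261509 -0.2890075811337637 282 0.08591115842334118
0.072 83 [ 0.5573 -0.2922  0.0794] rect ((558.0540771484375, -292.8026123046875), (24.77726173400879, 27.61311149597168), 81.13729858398438)
0.056 100 [ 0.5841 -0.2959  0.0633] rect ((574.9849243164062, -295.27410888671875), (25.665000915527344, 60.95091247558594), 79.9552993774414)
base 0.6791448618478005 0.1390014097973835 1025 0.019200415262498938 ((687.4797973632812, 148.63150024414062), (183.6655731201172, 149.63230895996094), 21.293928146362305)
s cass 0.5678878010261509 -0.2890075811337637 696 0.08290821943044335
0.072 164 [ 0.5577 -0.2914  0.0791] rect ((558.7979125976562, -290.9310607910156), (24.868314743041992, 26.98885154724121), 80.39559936523438)
0.056 234 [ 0.5792 -0.2971  0.0631] rect ((575.3818359375, -293.5477294921875), (25.524723052978516, 60.16202926635742), 80.6329345703125)
base 0.6791448618478005 0.1390014097973835 1245 0.020464469291608278 ((689.1624755859375, 150.86700439453125), (186.0941619873047, 152.4165802001953), 20.914363861083984)
```

View pics/c.png

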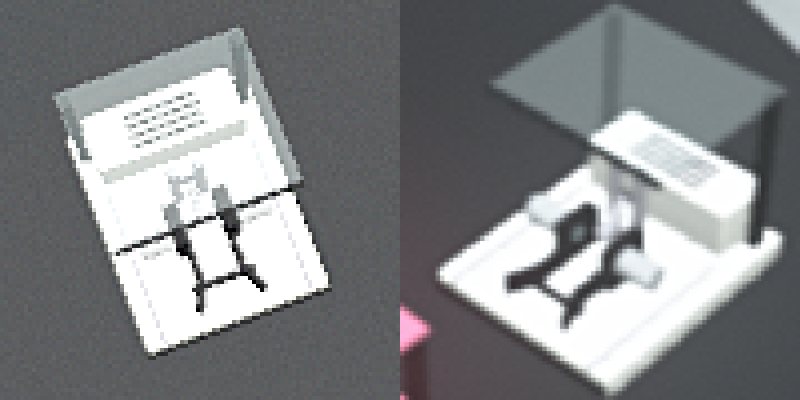

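View pics/d.png

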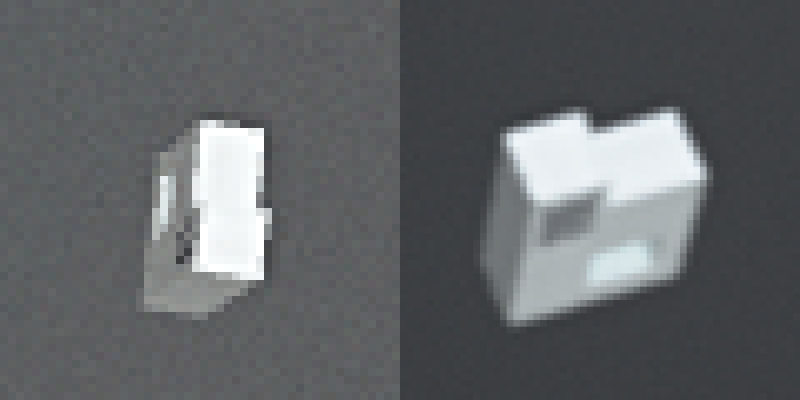

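The crops show the visor front edge as a dark line running from about (198,168) to (245,152) in the top image. The black kerb is near (226,175). The cassette's tall grip block points toward the robot and its window end faces away.

```bash
cat >> h.py <<'E'
def goal(psi,t,G,back=0,flip=None):
    """shift(cm)/turn(deg) to bring grasp point to G, tool leaning back t, closing along y of yaw psi"""
    s=arm.observe();z=np.array([np.sin(t)*np.cos(psi),np.sin(t)*np.sin(psi),-np.cos(t)]);y=np.array([-np.sin(psi),np.cos(psi),0])
    R0=R.from_rotvec(s['ee_rot']);best=None
    for sg in(1,-1):
        m=np.stack([np.cross(sg*y,z),sg*y,z],1);d=(R.from_matrix(m)*R0.inv()).as_rotvec(degrees=True)
        if best is None or np.linalg.norm(d)<np.linalg.norm(best):best=d
    p=np.array(G)+(.019-back)*z
    return ((p-s['position'])*100).round(2),best.round(1),p.round(4)
E
python3 - <<'E'
from h import *
psi=-.164;c=np.array([np.cos(psi),np.sin(psi),0])
G=np.array([.5584,-.292,.057])-.005*c
print(goal(psi,np.radians(40),G,.10))
print(goal(psi,np.radians(40),G,.0))
E
```

```text
(array([ 31.06,  31.18, -10.7 ]), array([  2.9, -40.3, -26.2]), array([ 0.5021, -0.2827,  0.119 ]))
(array([ 37.4 ,  30.13, -18.36]), array([  2.9, -40.3, -26.2]), array([ 0.5655, -0.2932,  0.0424]))
```

Call:
jog_arm(
  rows=[
    [[5,5,1],[0.4,-5,-3.3],1],
    [[10,10,1],[0.7,-10,-6.6],1],
    [[15,15,0],[1.1,-15,-9.8],1],
    [[20,20,-2],[1.5,-20,-13],1],
    [[24,24,-4],[1.8,-25,-16.4],1],
    [[27,27,-6],[2.2,-30,-19.7],1],
    [[29,29.5,-8],[2.5,-35,-23],1],
    [[30,31.2,-9.7],[2.9,-40.3,-26.2],1],
  ],
)

```text
clock: 1.1
position: [0.4892, -0.2964, 0.1583]
ee_rot: [2.949, -0.191, 0.981]
force: [1.5, -0.5, -0.2]
width: 1.001
gripper_force: 0.0
```

Call:
jog_arm(
  rows=[
    [[0,0,0],[0,0,0],1],
    [[0,0,0],[0,0,0],1],
  ],
)

```text
clock: 1.35
position: [0.4891, -0.301, 0.1603]
ee_rot: [2.944, -0.19, 0.982]
force: [0.2, -0.3, 0.2]
width: 1.0
gripper_force: 0.0
```

```bash
python3 - <<'E'
from h import *
psi=-.164;c=np.array([np.cos(psi),np.sin(psi),0])
G=np.array([.5584,-.292,.057])-.005*c
print(goal(psi,np.radians(40),G,.0),goal(psi,np.radians(40),G,.1)); s=arm.observe(); print(s['clock'],s['joints'],s['force'])
c=cam('wrist');W=cloud(c);print(c['M'][:3,3])
m=(np.hypot(W[...,0]-.565,W[...,1]+.293)<.06)
P=W[m];print(m.sum(),np.nanmax(P[:,2]))
for lo,hi in((.075,.085),(.06,.068)):
    q=P[(P[:,2]>lo)&(P[:,2]<hi)]
    if len(q)>4: print(lo,len(q),q.mean(0).round(4),cv2.minAreaRect((q[:,:2]*1000).astype(np.float32)))
save(c,'e.png')
E
```

```text
(array([  7.64,   0.78, -11.78]), array([-0.9, -3.1, -2.2]), array([ 0.5655, -0.2932,  0.0424])) (array([ 1.3 ,  1.83, -4.12]), array([-0.9, -3.1, -2.2]), array([ 0.5021, -0.2827,  0.119 ]))
1.35 [ 1.14739833  0.31509242 -0.58110135  2.25362274 -1.19401651  0.14391459
  0.09108143] [ 0.18073963 -0.26732736  0.19322748]
[ 0.45523108 -0.29829571  0.33168211]
8998 0.08156452062362857
0.075 816 [ 0.5587 -0.2925  0.0794] ((559.4906005859375, -292.63153076171875), (24.17690086364746, 26.83035659790039), 79.18343353271484)
0.06 721 [ 0.5872 -0.2976  0.0637] ((576.3526611328125, -295.61834716796875), (24.1701717376709, 61.23575210571289), 80.91558837890625)
```

View pics/e.png

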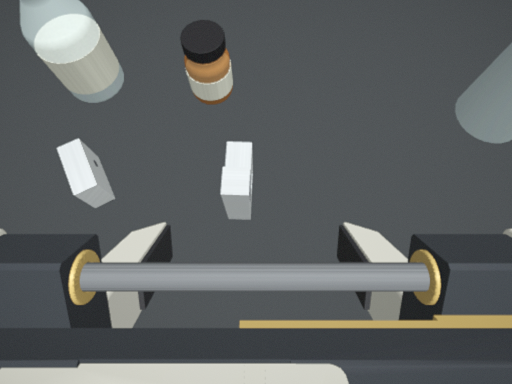

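The wrist view shows the cassette at (238,180), lined up between the fingers, with the blank at (87,175) off to the left. The arm stopped short of the commanded pose because joint 6 is near its limit. That should ease at the farther target.

Call:
jog_arm(
  rows=[
    [[2,0.5,-2],[0,0,0],1],
    [[4,1,-4],[-0.3,-1,-1],1],
    [[5,1.1,-6],[-0.6,-2,-2],1],
    [[5.2,1.1,-8],[-0.9,-3.1,-2.2],1],
    [[5.2,1.1,-8],[-0.9,-3.1,-2.2],1],
  ],
)

```text
clock: 2.02
position: [0.5461, -0.3131, 0.1232]
ee_rot: [2.976, -0.223, 0.964]
force: [-1.1, 0.4, -0.4]
width: 0.998
gripper_force: 0.0
```

```bash
python3 - <<'E'
from h import *
psi=-.168;c=np.array([np.cos(psi),np.sin(psi),0])
G=np.array([.5591,-.2926,.057])-.005*c
print(goal(psi,np.radians(40),G,.0),goal(psi,np.radians(40),G,.04)); s=arm.observe(); print(s['clock'],s['joints'],s['force'],s['position'])
E
```

```text
(array([ 2.01,  1.93, -8.08]), array([-2.8, -3.9, -1.9]), array([ 0.5662, -0.2938,  0.0424])) (array([-0.52,  2.36, -5.01]), array([-2.8, -3.9, -1.9]), array([ 0.5409, -0.2895,  0.0731]))
2.025 [ 0.95886471  0.43374208 -0.44339001  2.1624592  -1.31539649  0.11786558
  0.16461135] [-1.14891149  0.3514775  -0.42225608] [ 0.54609616 -0.31311486  0.12322966]
```

Call:
jog_arm(
  rows=[
    [[0,0,3],[1.5,9,0],1],
    [[0,0,6],[3,18,0],1],
    [[0,1,9],[4.6,27,0],1],
    [[0,1.5,12],[6,36,0],1],
    [[0,2,14],[6,36,0],1],
    [[0,2,14],[6,36,0],1],
  ],
)

```text
clock: 2.78
position: [0.5456, -0.2945, 0.2698]
ee_rot: [-3.084, 0.254, -0.037]
force: [1.4, -0.2, -1.6]
width: 1.0
gripper_force: 0.0
```

```bash
python3 - <<'E'
from h import *
s=arm.observe(); print(s['clock'],s['joints'].round(3),s['force'],s['position'],s['ee_rot'])
print(goal(-.168,0,[.55,-.29,.25]))
E
```

```text
2.775 [ 0.069  0.422  0.548  1.558 -0.284  1.232 -1.061] [ 1.38667313 -0.20143416 -1.62104847] [ 0.54558029 -0.29453383  0.26978477] [-3.08388255  0.25424595 -0.03716673]
(array([ 0.44,  0.45, -3.88]), array([-2.6,  1.6, -0.2]), array([ 0.55 , -0.29 ,  0.231]))
```

Call:
jog_arm(
  rows=[
    [[0,0,0],[-1.6,-9,0],1],
    [[0,0,-1],[-3.2,-18,0],1],
    [[0,0,-2],[-4.9,-27,0],1],
    [[0,0,-3],[-7,-36,0],1],
    [[0,0,-4],[-8,-38,0],1],
    [[0,0,-4],[-8,-38,0],1],
  ],
)

```text
clock: 3.52
position: [0.5444, -0.2921, 0.223]
ee_rot: [2.913, -0.208, 1.057]
force: [1.1, -0.2, 0.7]
width: 1.004
gripper_force: 0.0
```

```bash
python3 - <<'E'
from h import *
s=arm.observe(); print(s['clock'],s['joints'].round(3),s['force'],s['position'],s['ee_rot'])
psi=-.168;c=np.array([np.cos(psi),np.sin(psi),0])
G=np.array([.5591,-.2926,.057])-.005*c
for b in(0,.04,.08,.12):print(goal(psi,np.radians(40),G,b))
E
```

```text
3.525 [ 4.450e-01  1.930e-01  1.490e-01  2.199e+00 -1.256e+00  3.330e-01
  2.000e-03] [ 1.09477552 -0.1999539   0.74563443] [ 0.54441846 -0.29210765  0.22301734] [ 2.91305978 -0.20778083  1.05714804]
(array([  2.18,  -0.17, -18.06]), array([-0.7, -0. , -1.7]), array([ 0.5662, -0.2938,  0.0424]))
(array([ -0.36,   0.26, -14.99]), array([-0.7, -0. , -1.7]), array([ 0.5409, -0.2895,  0.0731]))
(array([ -2.89,   0.69, -11.93]), array([-0.7, -0. , -1.7]), array([ 0.5155, -0.2852,  0.1037]))
(array([-5.43,  1.12, -8.86]), array([-0.7, -0. , -1.7]), array([ 0.4902, -0.2809,  0.1344]))
```

```bash
cat > kin.py <<'E'
import numpy as np
from scipy.optimize import least_squares
from scipy.spatial.transform import Rotation as R
D=[([1.15640778,.43514462,.02501593,1.57398727,-.0115961,1.13401975,-.07509016],[.19151125,-.59445733,.22603664],[-3.10216898,-.487413799,.000575]),
([1.14739833,.31509242,-.58110135,2.25362274,-1.19401651,.14391459,.09108143],[.4891,-.3010,.1603],[2.944,-.19,.982]),
([.95886471,.43374208,-.44339001,2.1624592,-1.31539649,.11786558,.16461135],[.54609616,-.31311486,.12322966],[2.976,-.223,.964]),
([.069,.422,.548,1.558,-.284,1.232,-1.061],[.54558029,-.29453383,.26978477],[-3.08388255,.25424595,-.03716673]),
([.445,.193,.149,2.199,-1.256,.333,.002],[.54441846,-.29210765,.22301734],[2.91305978,-.20778083,1.05714804])]
def fk(q,p,sg):
    d1,L1,L2,L3,a1,a3,a6,yaw,y7,lx,ly=p
    T=R.identity();x=np.zeros(3)
    def tr(v):
        nonlocal x; x=x+T.apply(v)
    T=R.from_euler('z',yaw)
    def rot(ax,i,o=0):
        nonlocal T; T=T*R.from_euler(ax,sg[i]*q[i]+o)
    rot('z',0);tr([a1,0,d1]);rot('y',1);rot('z',2);tr([a3,0,L1]);rot('y',3);tr([-lx,0,0]);rot('z',4);tr([0,0,L2]);rot('y',5);tr([a6,ly,0]);rot('z',6,y7);tr([0,0,L3])
    return x,T
def res(p,sg):
    o=[]
    for q,x,r in D:
        X,T=fk(q,p,sg);o+=list((X-x)*5)+list((R.from_rotvec(r).inv()*T).as_rotvec())
    return np.array(o)
if __name__=='__main__':
    import itertools
    best=[]
    for s in itertools.product([1,-1],repeat=4):
      for y7 in(0,np.pi/2,np.pi,-np.pi/2):
        for yw in(0,np.pi):
          sg=[s[0],1,s[1],1,s[2],1,s[3]]
          f=least_squares(res,[.33,.35,.35,.25,0,0,0,yw,y7,0,0],args=(sg,),max_nfev=60)
          best.append((f.cost,sg,f.x))
    best.sort(key=lambda b:b[0])
    for b in best[:3]:print(b[0],b[1],b[2].round(4))
    np.savez('kin.npz',sg=best[0][1],p=best[0][2])
E
python3 kin.py
```

```text
0.004000664461253077 [-1, 1, -1, 1, -1, 1, -1] [ 0.4178  0.606   0.4819  0.5359 -0.013  -0.1093 -0.0733  6.2453  1.5378
 -0.0473 -0.0268]
0.00400066446125409 [-1, 1, -1, 1, -1, 1, -1] [ 0.4178  0.606   0.4819  0.5359 -0.013  -0.1093 -0.0733 -0.0378  1.5378
 -0.0473 -0.0268]
0.004000664461254588 [-1, 1, -1, 1, -1, 1, -1] [ 0.4178  0.606   0.4819  0.5359 -0.013  -0.1093 -0.0733  6.2453  1.5378
 -0.0473 -0.0268]
```

```bash
cat > kin2.py <<'E'
from kin import *
def fk2(q,p):
    # 7 joint zero offsets, then 3D links
    sg=[-1,1,-1,1,-1,1,-1];ax='zyzyzyz'
    x=np.zeros(3);T=R.from_euler('z',0)
    L=p[7:].reshape(7,3)
    for i in range(7):
        T=T*R.from_euler(ax[i],sg[i]*q[i]+p[i]);x=x+T.apply(L[i])
    return x,T
p0=np.zeros(28);p0[6]=np.pi/2
p0[7:]=np.array([[0,0,.4178],[0,0,.2],[-.05,0,.4],[0,0,.2],[0,0,.28],[0,0,.1],[0,0,.43]]).ravel()
def res2(p):
    o=[]
    for q,x,r in D:
        X,T=fk2(q,p);o+=list((X-x)*5)+list((R.from_rotvec(r).inv()*T).as_rotvec()*2)
    return np.r_[o,(p-p0)*.01]
f=least_squares(res2,p0);P=f.x
if __name__=='__main__':
    print(f.cost,P[:7].round(3));print(P[7:].reshape(7,3).round(3))
    print(np.abs(res2(P)[:30]).reshape(5,6).round(3))
    lo=np.array([-2.62,-.44,-1.27,.08,-1.32,.12,-2.74]);hi=np.array([2.62,2.09,1.32,2.57,4.46,2,2.74])
    rng=np.random.default_rng(0)
    def ik(pos,psi,t,n=40):
        z=np.array([np.sin(t)*np.cos(psi),np.sin(t)*np.sin(psi),-np.cos(t)]);y=np.array([-np.sin(psi),np.cos(psi),0]);out=[]
        for s in(1,-1):
            Rg=R.from_matrix(np.stack([np.cross(s*y,z),s*y,z],1))
            for k in range(n):
                q0=rng.uniform(lo,hi)
                def g(q):
                    X,T=fk2(q,P);return np.r_[(X-pos)*5,(Rg.inv()*T).as_rotvec(),.0003*(q-(lo+hi)/2)/(hi-lo)]
                r=least_squares(g,q0,bounds=(lo+.03,hi-.03))
                if np.abs(g(r.x)[:6]).max()<.01:out.append((s,r.x.round(2)))
        u=[]
        for s,q in out:
            if not any(s==a and np.abs(q-b).max()<.3 for a,b in u):u.append((s,q))
        return u
    for nm,a in dict(grasp=([.566,-.294,.042],-.168,.70),pre=([.515,-.285,.104],-.168,.70),seat=([.66,.135,.067],.367,.7),seathi=([.62,.12,.12],.367,.7)).items():
        print(nm);[print(*x) for x in ik(np.array(a[0]),a[1],a[2])]
E
timeout 500 python3 kin2.py
```

```text
2.7937572533604202e-06 [ 0.00e+00 -0.00e+00 -1.00e-03 -0.00e+00  1.00e-03  0.00e+00  1.57e+00]
[[-0.001 -0.018  0.273]
 [ 0.001 -0.018  0.179]
 [-0.001 -0.008  0.379]
 [-0.    -0.008  0.174]
 [ 0.    -0.     0.254]
 [-0.001 -0.     0.021]
 [-0.    -0.     0.351]]
[[0.    0.    0.    0.    0.    0.   ]
 [0.    0.    0.    0.001 0.    0.   ]
 [0.    0.    0.    0.    0.    0.   ]
 [0.    0.    0.    0.    0.    0.   ]
 [0.    0.    0.    0.001 0.    0.   ]]
graspTraceback (most recent call last):
  File "kin2.py", line 38, in <module>
    print(nm);[print(*x) for x in ik(np.array(a[0]),a[1],a[2])]
                                  ~~^^^^^^^^^^^^^^^^^^^^^^^^^^
  File "kin2.py", line 31, in ik
    r=least_squares(g,q0,bounds=(lo+.03,hi-.03))
    return func(*args, **kwargs)
    raise ValueError("Initial guess is outside of provided bounds")
ValueError: Initial guess is outside of provided bounds
```

Excellent fit (under 0.2 mm). Next I'll enumerate the inverse-kinematics (IK) solutions.

```bash
sed -i 's/rng.uniform(lo,hi)/rng.uniform(lo+.05,hi-.05)/; s/n=40/n=25/' kin2.py; timeout 500 python3 kin2.py | tail -n +15
```

```text
1 [ 1.14  0.73 -0.82  2.26  2.59  0.4  -0.5 ]
1 [ 0.19  0.63  0.46  2.33  3.95  0.66 -2.13]
1 [ 0.43  0.58  0.13  2.31  3.77  0.51 -1.89]
-1 [0.09 0.67 0.6  2.34 4.01 0.74 0.92]
-1 [0.32 0.6  0.28 2.32 3.86 0.57 1.13]
pre
1 [ 1.36  0.61 -1.02  2.32  2.34  0.32 -0.27]
1 [ 1.11  0.48 -0.67  2.34  3.08  0.24 -1.07]
1 [ 0.48  0.4   0.12  2.39  3.96  0.43 -2.04]
1 [ 0.84  0.42 -0.32  2.36  3.63  0.29 -1.67]
-1 [0.55 0.39 0.04 2.38 3.91 0.4  1.15]
-1 [0.29 0.41 0.37 2.4  4.07 0.51 0.97]
seat
1 [ 0.39  0.7  -0.84  2.19  2.28  0.46 -0.39]
1 [-0.38  0.55  0.2   2.25  3.62  0.39 -1.97]
1 [ 0.13  0.59 -0.48  2.21  2.72  0.34 -0.93]
-1 [-0.38  0.55  0.19  2.25  3.61  0.39  1.18]
seathi
1 [ 0.51  0.57 -0.94  2.25  2.14  0.39 -0.29]
1 [ 0.33  0.48 -0.69  2.26  2.42  0.28 -0.63]
-1 [-0.31  0.39  0.11  2.31  3.65  0.28  1.18]
-1 [-0.58  0.41  0.46  2.33  3.94  0.39  0.86]
```

```bash
cat > sweep.py <<'E'
import sys
from kin2 import fk2,P,R,np
from cell import arm
def rows(qe,n,chunks=None):
    q0=arm.observe()['joints'];X=[fk2(q0+(np.array(qe)-q0)*k/n,P) for k in range(n+1)]
    for c in range(0,n,8):
        x0,T0=X[c];o=[]
        for k in range(c+1,min(c+8,n)+1):
            x,T=X[k];o.append([((x-x0)*100).round(1).tolist(),(T*T0.inv()).as_rotvec(degrees=True).round(1).tolist(),1])
        print(o)
    print('z',[round(x[2],2) for x,_ in X],'end',X[-1][0].round(3),X[-1][1].as_matrix()[:,1:].round(2).tolist())
E
python3 - <<'E'
from sweep import *
rows([1.1,.45,-.65,2.3,2.9,.28,-.9],24)
E
```

```text
[[[-1.9, 0.5, -2.1], [-3.5, 4.3, 5.8], 1], [[-3.8, 0.8, -4.1], [-7.1, 8.5, 11.7], 1], [[-5.8, 0.7, -5.8], [-10.7, 12.5, 17.5], 1], [[-7.7, 0.3, -7.3], [-14.5, 16.3, 23.4], 1], [[-9.4, -0.3, -8.6], [-18.3, 19.9, 29.3], 1], [[-11.1, -1.1, -9.7], [-22.1, 23.3, 35.2], 1], [[-12.5, -2.1, -10.5], [-26.1, 26.4, 41.2], 1], [[-13.6, -3.2, -11.2], [-30.3, 29.3, 47.1], 1]]
[[[-0.9, -1.2, -0.5], [-3.7, 2.6, 6.3], 1], [[-1.4, -2.5, -0.8], [-7.4, 4.9, 12.6], 1], [[-1.7, -3.7, -1.0], [-11.1, 7.0, 19.1], 1], [[-1.6, -4.8, -1.0], [-14.7, 8.7, 25.6], 1], [[-1.2, -5.9, -1.0], [-18.4, 10.2, 32.1], 1], [[-0.6, -6.7, -0.9], [-22.0, 11.4, 38.7], 1], [[0.4, -7.4, -0.7], [-25.7, 12.3, 45.4], 1], [[1.5, -7.8, -0.4], [-29.3, 12.9, 52.1], 1]]
[[[1.3, -0.1, 0.3], [-3.1, 0.6, 6.9], 1], [[2.7, 0.0, 0.6], [-6.1, 1.0, 14.0], 1], [[4.2, 0.5, 0.9], [-9.1, 1.2, 21.0], 1], [[5.7, 1.3, 1.3], [-11.9, 1.2, 28.1], 1], [[7.2, 2.4, 1.7], [-14.8, 1.0, 35.2], 1], [[8.6, 3.7, 2.0], [-17.6, 0.7, 42.3], 1], [[9.9, 5.3, 2.4], [-20.4, 0.3, 49.5], 1], [[11.0, 7.2, 2.8], [-23.2, -0.3, 56.6], 1]]
z [np.float64(0.22), np.float64(0.2), np.float64(0.18), np.float64(0.17), np.float64(0.15), np.float64(0.14), np.float64(0.13), np.float64(0.12), np.float64(0.11), np.float64(0.11), np.float64(0.1), np.float64(0.1), np.float64(0.1), np.float64(0.1), np.float64(0.1), np.float64(0.1), np.float64(0.11), np.float64(0.11), np.float64(0.11), np.float64(0.12), np.float64(0.12), np.float64(0.12), np.float64(0.13), np.float64(0.13), np.float64(0.13)] end [ 0.533 -0.33   0.135] [[0.22, 0.66], [0.97, -0.21], [-0.08, -0.72]]
```

Call:
jog_arm(
  rows=[
    [[-1.9,0.5,-2.1],[-3.5,4.3,5.8],1],
    [[-3.8,0.8,-4.1],[-7.1,8.5,11.7],1],
    [[-5.8,0.7,-5.8],[-10.7,12.5,17.5],1],
    [[-7.7,0.3,-7.3],[-14.5,16.3,23.4],1],
    [[-9.4,-0.3,-8.6],[-18.3,19.9,29.3],1],
    [[-11.1,-1.1,-9.7],[-22.1,23.3,35.2],1],
    [[-12.5,-2.1,-10.5],[-26.1,26.4,41.2],1],
    [[-13.6,-3.2,-11.2],[-30.3,29.3,47.1],1],
  ],
)

```text
clock: 4.53
position: [0.4093, -0.3244, 0.1119]
ee_rot: [2.616, 1.164, 0.245]
force: [-0.4, 0.7, -0.3]
width: 0.997
gripper_force: 0.0
```

```bash
python3 - <<'E'
from sweep import *
s=arm.observe();print(s['joints'].round(2),s['position'])
rows([1.1,.45,-.65,2.3,2.9,.28,-.9],16)
E
```

```text
[ 0.26  0.28  0.37  2.26 -0.34  0.32  0.17] [ 0.40925403 -0.32440149  0.11185131]
[[[-1.8, -0.9, -1.0], [-2.9, 4.2, 6.3], 1], [[-3.2, -1.9, -1.7], [-5.9, 7.9, 12.6], 1], [[-4.2, -3.1, -2.2], [-9.1, 11.1, 19.1], 1], [[-4.8, -4.4, -2.5], [-12.3, 13.9, 25.6], 1], [[-4.9, -5.6, -2.6], [-15.6, 16.1, 32.3], 1], [[-4.5, -6.7, -2.7], [-19.1, 17.9, 39.0], 1], [[-3.7, -7.7, -2.6], [-22.6, 19.0, 45.8], 1], [[-2.5, -8.4, -2.4], [-26.2, 19.7, 52.5], 1]]
[[[1.5, -0.4, 0.2], [-2.6, 0.4, 7.3], 1], [[3.3, -0.4, 0.6], [-5.1, 0.4, 14.6], 1], [[5.3, 0.0, 1.0], [-7.5, -0.0, 22.0], 1], [[7.4, 0.8, 1.5], [-9.9, -0.8, 29.4], 1], [[9.5, 2.1, 2.2], [-12.2, -1.8, 36.8], 1], [[11.5, 3.7, 2.9], [-14.5, -3.1, 44.3], 1], [[13.3, 5.6, 3.8], [-16.8, -4.6, 51.7], 1], [[14.9, 7.8, 4.7], [-19.2, -6.3, 59.1], 1]]
z [np.float64(0.11), np.float64(0.1), np.float64(0.1), np.float64(0.09), np.float64(0.09), np.float64(0.09), np.float64(0.09), np.float64(0.09), np.float64(0.09), np.float64(0.09), np.float64(0.09), np.float64(0.1), np.float64(0.1), np.float64(0.11), np.float64(0.12), np.float64(0.13), np.float64(0.13)] end [ 0.533 -0.33   0.135] [[0.22, 0.66], [0.97, -0.21], [-0.08, -0.72]]
```

Tracking well: joint 5 has moved from -1.26 to -0.34.

Call:
jog_arm(
  rows=[
    [[-1.8,-0.9,-1.0],[-2.9,4.2,6.3],1],
    [[-3.2,-1.9,-1.7],[-5.9,7.9,12.6],1],
    [[-4.2,-3.1,-2.2],[-9.1,11.1,19.1],1],
    [[-4.8,-4.4,-2.5],[-12.3,13.9,25.6],1],
    [[-4.9,-5.6,-2.6],[-15.6,16.1,32.3],1],
    [[-4.5,-6.7,-2.7],[-19.1,17.9,39.0],1],
    [[-3.7,-7.7,-2.6],[-22.6,19.0,45.8],1],
    [[-2.5,-8.4,-2.4],[-26.2,19.7,52.5],1],
  ],
)

```text
clock: 5.52
position: [0.3757, -0.4044, 0.0859]
ee_rot: [1.721, 2.121, -0.279]
force: [-1.3, -0.4, 0.5]
width: 0.999
gripper_force: 0.0
```

```bash
python3 - <<'E'
from sweep import *
s=arm.observe();print(s['joints'].round(2),s['position'])
rows([1.1,.45,-.65,2.3,2.9,.28,-.9],12)
E
```

```text
[0.2  0.38 0.46 2.31 0.54 0.12 0.29] [ 0.37565598 -0.40438321  0.08591543]
[[[-0.3, 0.2, -0.9], [-0.4, 2.6, 5.1], 1], [[-0.2, 0.4, -1.6], [-1.1, 4.7, 10.3], 1], [[0.1, 0.5, -2.1], [-2.0, 6.2, 15.5], 1], [[0.7, 0.5, -2.3], [-3.2, 7.1, 20.8], 1], [[1.7, 0.6, -2.4], [-4.7, 7.5, 26.2], 1], [[3.1, 0.9, -2.3], [-6.4, 7.2, 31.5], 1], [[4.8, 1.2, -1.9], [-8.4, 6.2, 36.9], 1], [[6.8, 1.9, -1.2], [-10.6, 4.7, 42.2], 1]]
[[[2.2, 0.9, 1.0], [-1.4, -2.2, 5.6], 1], [[4.5, 2.1, 2.3], [-2.7, -4.9, 11.2], 1], [[6.7, 3.7, 4.0], [-4.0, -7.9, 16.9], 1], [[8.9, 5.6, 6.0], [-5.4, -11.3, 22.6], 1]]
z [np.float64(0.09), np.float64(0.08), np.float64(0.07), np.float64(0.07), np.float64(0.06), np.float64(0.06), np.float64(0.06), np.float64(0.07), np.float64(0.07), np.float64(0.08), np.float64(0.1), np.float64(0.11), np.float64(0.13)] end [ 0.533 -0.33   0.135] [[0.22, 0.66], [0.97, -0.21], [-0.08, -0.72]]
```

```bash
python3 - <<'E'
from sweep import *
rows([.25,.22,.4,2.2,1.7,.42,.2],8)
E
```

```text
[[[-0.2, -1.2, 1.4], [-2.9, 3.2, 6.0], 1], [[-0.3, -2.8, 3.0], [-6.3, 6.5, 11.7], 1], [[-0.3, -4.6, 4.8], [-10.2, 9.8, 17.1], 1], [[-0.1, -6.6, 7.0], [-14.6, 13.0, 22.3], 1], [[0.4, -8.7, 9.6], [-19.4, 16.3, 27.3], 1], [[1.0, -10.9, 12.5], [-24.7, 19.5, 31.9], 1], [[1.9, -12.9, 15.7], [-30.4, 22.6, 36.2], 1], [[3.1, -14.9, 19.4], [-36.5, 25.7, 40.2], 1]]
z [np.float64(0.09), np.float64(0.1), np.float64(0.12), np.float64(0.13), np.float64(0.16), np.float64(0.18), np.float64(0.21), np.float64(0.24), np.float64(0.28)] end [ 0.407 -0.553  0.28 ] [[0.52, 0.25], [0.63, -0.76], [-0.58, -0.6]]
```

Call:
jog_arm(
  rows=[
    [[-0.2,-1.2,1.4],[-2.9,3.2,6.0],1],
    [[-0.3,-2.8,3.0],[-6.3,6.5,11.7],1],
    [[-0.3,-4.6,4.8],[-10.2,9.8,17.1],1],
    [[-0.1,-6.6,7.0],[-14.6,13.0,22.3],1],
    [[0.4,-8.7,9.6],[-19.4,16.3,27.3],1],
    [[1.0,-10.9,12.5],[-24.7,19.5,31.9],1],
    [[1.9,-12.9,15.7],[-30.4,22.6,36.2],1],
    [[3.1,-14.9,19.4],[-36.5,25.7,40.2],1],
  ],
)

```text
clock: 6.52
position: [0.4019, -0.548, 0.2687]
ee_rot: [0.59, 2.415, -1.022]
force: [0.1, -0.4, -1.1]
width: 0.996
gripper_force: 0.0
```

```bash
python3 - <<'E'
from sweep import *
s=arm.observe();print(s['joints'].round(2),s['position'])
rows([.6,.3,-.1,2.25,3.4,.4,-1.3],16)
rows([1.1,.45,-.65,2.3,2.9,.28,-.9],16)
E
```

```text
[-0.23  0.33  1.03  2.23  1.81  0.18  0.01] [ 0.40188935 -0.54797843  0.26871754]
[[[0.8, 0.2, -0.7], [-0.0, 0.3, 1.6], 1], [[1.8, 0.5, -1.3], [-0.1, 0.4, 3.3], 1], [[2.9, 0.8, -1.9], [-0.1, 0.3, 5.2], 1], [[4.0, 1.3, -2.4], [-0.1, -0.0, 7.1], 1], [[5.3, 1.9, -2.8], [0.0, -0.6, 9.2], 1], [[6.7, 2.6, -3.2], [0.2, -1.4, 11.4], 1], [[8.1, 3.5, -3.4], [0.5, -2.4, 13.7], 1], [[9.6, 4.6, -3.7], [0.8, -3.5, 16.2], 1]]
[[[1.5, 1.2, -0.1], [0.6, -1.3, 2.5], 1], [[3.1, 2.6, -0.2], [1.3, -2.6, 5.1], 1], [[4.6, 4.2, -0.1], [2.1, -4.1, 7.8], 1], [[6.1, 6.0, -0.0], [3.1, -5.6, 10.6], 1], [[7.5, 8.0, 0.2], [4.3, -7.2, 13.5], 1], [[8.9, 10.1, 0.5], [5.5, -8.9, 16.4], 1], [[10.2, 12.4, 0.9], [6.9, -10.5, 19.4], 1], [[11.3, 14.9, 1.4], [8.5, -12.0, 22.5], 1]]
z [np.float64(0.27), np.float64(0.26), np.float64(0.26), np.float64(0.25), np.float64(0.25), np.float64(0.24), np.float64(0.24), np.float64(0.23), np.float64(0.23), np.float64(0.23), np.float64(0.23), np.float64(0.23), np.float64(0.23), np.float64(0.23), np.float64(0.24), np.float64(0.24), np.float64(0.25)] end [ 0.611 -0.354  0.246] [[0.12, 0.78
[... 381 characters left out ...]
[1.9, -1.1, 1.6], 1], [[1.7, 3.2, -1.7], [3.8, -2.4, 3.3], 1], [[2.7, 4.9, -2.2], [5.8, -4.0, 4.9], 1], [[3.7, 6.6, -2.3], [7.7, -5.8, 6.5], 1], [[4.8, 8.4, -2.1], [9.5, -7.9, 8.2], 1], [[5.9, 10.3, -1.5], [11.3, -10.2, 9.8], 1], [[7.0, 12.1, -0.6], [13.0, -12.7, 11.5], 1], [[8.1, 14.0, 0.7], [14.6, -15.5, 13.3], 1]]
z [np.float64(0.27), np.float64(0.25), np.float64(0.23), np.float64(0.21), np.float64(0.19), np.float64(0.17), np.float64(0.16), np.float64(0.14), np.float64(0.13), np.float64(0.12), np.float64(0.11), np.float64(0.11), np.float64(0.11), np.float64(0.11), np.float64(0.11), np.float64(0.12), np.float64(0.13)] end [ 0.533 -0.33   0.135] [[0.22, 0.66], [0.97, -0.21], [-0.08, -0.72]]
```

Call:
jog_arm(
  rows=[
    [[1.8,0.5,-1.3],[-0.1,0.4,3.3],1],
    [[4,1.3,-2.4],[-0.1,0,7.1],1],
    [[6.7,2.6,-3.2],[0.2,-1.4,11.4],1],
    [[9.6,4.6,-3.7],[0.8,-3.5,16.2],1],
    [[12.7,7.2,-3.9],[2,-6,21.3],1],
    [[15.7,10.6,-3.7],[3.8,-9,26.8],1],
    [[18.5,14.7,-3.2],[6,-12,32.6],1],
    [[20.9,19.5,-2.3],[9,-15,38.7],1],
  ],
)

```text
clock: 7.52
position: [0.6114, -0.3516, 0.2458]
ee_rot: [-0.061, 2.214, -0.435]
force: [0.9, 0.4, -0.2]
width: 1.0
gripper_force: 0.0
```

```bash
python3 - <<'E'
from h import *
s=arm.observe(); print(s['clock'],s['joints'].round(3),s['position'],R.from_rotvec(s['ee_rot']).as_matrix().round(2)[:,1:].tolist())
psi=-.168;c=np.array([np.cos(psi),np.sin(psi),0])
G=np.array([.5591,-.2926,.057])-.005*c
for b in(0,.1):print(goal(psi,np.radians(40),G,b))
E
```

```text
7.525 [ 0.835  0.317 -0.387  2.212  3.203  0.319 -1.057] [ 0.61135433 -0.35158688  0.24581946] [[0.11, 0.77], [0.94, -0.29], [-0.33, -0.57]]
(array([ -4.51,   5.78, -20.34]), array([20.7,  9.7, -5.3]), array([ 0.5662, -0.2938,  0.0424]))
(array([-10.85,   6.85, -12.68]), array([20.7,  9.7, -5.3]), array([ 0.5028, -0.2831,  0.119 ]))
```

In the right branch now (joint 5 at 3.2). Going to the pre-grasp.

Call:
jog_arm(
  rows=[
    [[-3,1.5,-2],[5,2.4,-1.3],1],
    [[-6,3,-4],[10,4.8,-2.6],1],
    [[-8.5,4.5,-6],[15,7,-4],1],
    [[-10.8,6.8,-9],[20.7,9.7,-5.3],1],
    [[-10.9,6.8,-12.7],[20.7,9.7,-5.3],1],
    [[-10.9,6.8,-12.7],[20.7,9.7,-5.3],1],
  ],
)

```text
clock: 8.28
position: [0.5005, -0.2838, 0.116]
ee_rot: [0.208, 2.442, -0.076]
force: [1.5, 0.4, 0.7]
width: 0.999
gripper_force: 0.0
```

```bash
python3 - <<'E'
from h import *
s=arm.observe(); print(s['clock'],s['joints'].round(3),s['position'])
psi=-.168;c=np.array([np.cos(psi),np.sin(psi),0])
G=np.array([.5591,-.2926,.057])-.005*c
for b in(0,.1):print(goal(psi,np.radians(40),G,b))
E
```

```text
8.275 [ 0.988  0.394 -0.485  2.36   3.53   0.229 -1.553] [ 0.50046967 -0.28380967  0.11603816]
(array([ 6.57, -1.  , -7.36]), array([-0. , -0.4,  0.1]), array([ 0.5662, -0.2938,  0.0424]))
(array([0.24, 0.08, 0.3 ]), array([-0. , -0.4,  0.1]), array([ 0.5028, -0.2831,  0.119 ]))
```

Call:
jog_arm(
  rows=[
    [[2,-0.3,-2.2],[0,-0.4,0],1],
    [[4,-0.6,-4.5],[0,-0.4,0],1],
    [[5.6,-0.85,-6.3],[0,-0.4,0],1],
    [[6.6,-1,-7.3],[0,-0.4,0],1],
    [[6.6,-1,-7.3],[0,-0.4,0],1],
  ],
)

```text
clock: 8.9
position: [0.5695, -0.2945, 0.0461]
ee_rot: [0.207, 2.429, -0.077]
force: [0.6, -0.0, 0.2]
width: 0.998
gripper_force: 0.0
```

```bash
python3 - <<'E'
from h import *
s=arm.observe(); print(s['clock'],s['joints'].round(3),s['position'],s['force'])
psi=-.168;c=np.array([np.cos(psi),np.sin(psi),0])
G=np.array([.5591,-.2926,.057])-.005*c
print(goal(psi,np.radians(40),G))
c=cam('wrist');d=cam('side')
W=cloud(d); m=(np.hypot(W[...,0]-.565,W[...,1]+.293)<.2); vv,uu=np.where(m)
cv2.imwrite('pics/f.png',np.hstack([cv2.resize(c['img'],(400,300)),cv2.resize(d['img'][180:384,180:452],(400,300))])[:,:,::-1])
E
```

```text
8.9 [ 0.749  0.59  -0.29   2.282  3.383  0.382 -1.435] [ 0.56950156 -0.294549    0.04608937] [ 0.64616911 -0.01080757  0.22334021]
(array([-0.33,  0.07, -0.36]), array([0.1, 0.4, 0.1]), array([ 0.5662, -0.2938,  0.0424]))
```

View pics/f.png

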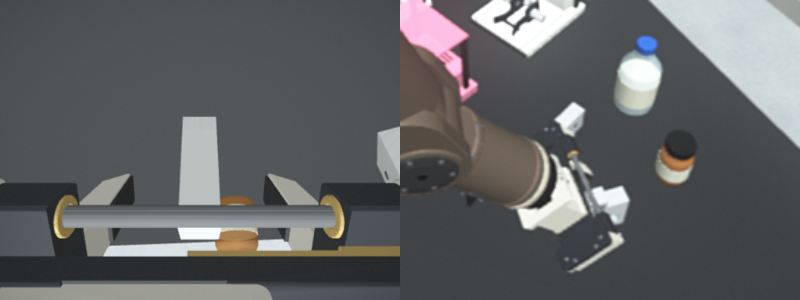

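Call:
jog_arm(
  rows=[
    [[-0.3,0.1,-0.4],[0,0.4,0],0.8],
    [[-0.3,0.1,-0.4],[0,0.4,0],0.5],
    [[-0.3,0.1,-0.4],[0,0.4,0],0.3],
    [[-0.3,0.1,-0.4],[0,0.4,0],0.1],
    [[-0.3,0.1,-0.4],[0,0.4,0],0.1],
    [[-0.3,0.1,-0.4],[0,0.4,0],0.1],
  ],
  newtons=35,
)

```text
clock: 9.75
position: [0.5657, -0.2936, 0.0414]
ee_rot: [0.207, 2.438, -0.078]
force: [-0.3, -1.0, -0.8]
width: 0.394
gripper_force: 0.0
```

Call:
jog_arm(
  rows=[
    [[0,0,0],[0,0,0],0.1],
    [[0,0,1],[0,0,0],0.1],
    [[0,0,3],[0,0,0],0.1],
    [[0,0,6],[0,0,0],0.1],
    [[0,0,9],[0,0,0],0.1],
    [[0,0,9],[0,0,0],0.1],
  ],
)

```text
clock: 10.5
position: [0.5665, -0.2945, 0.1344]
ee_rot: [0.206, 2.434, -0.082]
force: [-0.2, -1.1, -1.9]
width: 0.261
gripper_force: 35.0
```

```bash
python3 - <<'E'
from h import *
s=arm.observe(); print(s['clock'],s['joints'].round(3),s['position'],s['force'],s['width'],s['gripper_force'])
M=R.from_rotvec(s['ee_rot']).as_matrix();print(M[:,1:].round(3).tolist())
d=cam('side');W=cloud(d);t=cam('top');Wt=cloud(t)
# cassette points near tool
p=s['position']
for w in(W,Wt):
    m=(np.hypot(w[...,0]-p[0]-.01,w[...,1]-p[1])<.06)&(w[...,2]>.05)
    q=w[m];h=np.histogram(q[:,2],bins=np.arange(.05,.24,.004));print([(round(b,3),int(a)) for a,b in zip(*h) if a>15])
# module base from views
import pickle
cv2.imwrite('pics/g.png',np.hstack([cv2.resize(d['img'][100:292,180:436],(400,300)),cv2.resize(t['img'][110:230,160:320],(400,300),interpolation=3)])[:,:,::-1])
E
```

```text
10.5 [ 0.895  0.418 -0.463  2.226  3.468  0.136 -1.548] [ 0.56652074 -0.29451217  0.13440276] [-0.18084414 -1.11981925 -1.91635839] 0.2608028109212703 34.98838896222878
[[0.17, 0.635], [0.985, -0.113], [-0.004, -0.764]]
[(np.float64(0.102), 16), (np.float64(0.138), 18), (np.float64(0.142), 24), (np.float64(0.146), 19), (np.float64(0.15), 31), (np.float64(0.154), 164), (np.float64(0.17), 52), (np.float64(0.21), 30), (np.float64(0.214), 94), (np.float64(0.218), 117), (np.float64(0.222), 118), (np.float64(0.226), 22)]
[(np.float64(0.146), 19), (np.float64(0.15), 59), (np.float64(0.154), 43), (np.float64(0.166), 33), (np.float64(0.17), 32), (np.float64(0.21), 39), (np.float64(0.214), 53), (np.float64(0.218), 65), (np.float64(0.222), 40)]
```

View pics/g.png

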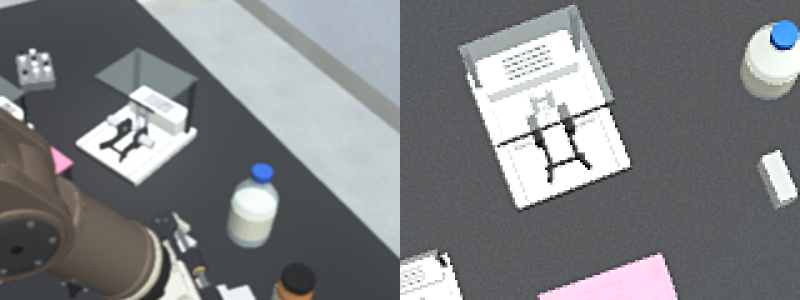

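The cassette is lifted, and the base, kerb, cheeks and visor edge are clearly visible from above. I'll rectify both views into the module frame for precise seat coordinates.

```bash
cat >> h.py <<'E'
MC=np.array([.6883,.1497]);YAW=np.radians(21.1)
def mod(x,y,z): # module frame centred on base centre -> world
    return np.array([MC[0]+x*np.cos(YAW)-y*np.sin(YAW),MC[1]+x*np.sin(YAW)+y*np.cos(YAW),z])
def tomod(p):
    d=np.asarray(p)[...,:2]-MC;return np.stack([d[...,0]*np.cos(YAW)+d[...,1]*np.sin(YAW),-d[...,0]*np.sin(YAW)+d[...,1]*np.cos(YAW)],-1)
def rect(c,z,s=.0005,X=.11,Y=.09):
    xs=np.arange(X,-X,-s);ys=np.arange(Y,-Y,-s)
    mp=np.array([[proj(c,mod(x,y,z)) for y in ys] for x in xs],np.float32)
    return cv2.remap(c['img'],mp[...,0],mp[...,1],cv2.INTER_CUBIC),xs,ys
E
python3 - <<'E'
from h import *
import pickle
t=pickle.load(open('top.pkl','rb'));s=pickle.load(open('side.pkl','rb'))
o=[]
for c in(t,s):
    I,xs,ys=rect(c,.020);o.append(I)
    g=I.max(-1).astype(float)
    # base edges via transitions of white at several cuts
    def edge(p,ax):
        w=p>120;i=np.where(w)[0];return ax[i[0]],ax[i[-1]]
    for x0 in(-.085,-.07):
        r=np.argmin(abs(xs-x0));print('y edges at x',x0,edge(g[r],ys))
    for y0 in(-.06,-.03,.03,.06):
        k=np.argmin(abs(ys-y0));print('front edge at y',y0,edge(g[:,k],xs)[1])
    # kerb dark: rows
    I2,_,_=rect(c,.026);g2=I2.max(-1)
    a=g2[np.ix_((xs<0)&(xs>-.088),abs(ys)<.05)]<90
    X=xs[(xs<0)&(xs>-.088)];Yv=ys[abs(ys)<.05]
    for i in range(0,len(X),6): 
        j=np.where(a[i])[0]
        if len(j):print(X[i].round(3),Yv[j[0]].round(4),Yv[j[-1]].round(4),len(j),Yv[j].mean().round(4))
I,xs,ys=rect(t,.146)
cv2.imwrite('pics/h.png',np.hstack(o)[:,:,::-1])
E
```

```text
y edges at x -0.085 (np.float64(0.07549999999999998), np.float64(-0.07700000000000015))
y edges at x -0.07 (np.float64(0.07549999999999998), np.float64(-0.07600000000000015))
front edge at y -0.06 -0.09350000000000018
front edge at y -0.03 -0.09400000000000018
front edge at y 0.03 -0.09300000000000018
front edge at y 0.06 -0.09400000000000018
-0.009 0.0035 -0.0485 17 -0.0156
-0.012 0.05 -0.0495 152 0.0021
-0.015 0.0235 -0.026 38 -0.0029
-0.018 0.023 -0.026 35 -0.002
-0.021 0.023 -0.027 40 -0.0051
-0.024 0.0245 -0.0265 45 -0.002
-0.027 0.025 -0.025 40 0.0008
-0.03 0.0235 -0.024 34 -0.0012
-0.033 0.019 -0.019 14 0.0022
-0.036 0.0185 -0.0185 12 0.0052
-0.039 0.017 -0.0185 11 -0.0049
-0.042 0.018 -0.019 15 -0.0035
-0.045 0.018 -0.019 12 -0.0005
-0.048 0.0175 -0.0195 14 -0.0032
-0.051 0.0185 -0.019 16 0.0016
-0.054 0.018 -0.0185 11 0.0012
-0.057 0.019 -0.021 20 -0.0025
-0.06 0.0245 -0.025 100 -0.0003
-0.063 0.023 -0.024 32 -0.0047
-0.066 0.0225 -0.023 17 -0.0036
-0.069 0.022 -0.025 15 -0.0108
-0.072 0.0255 -0.026 20 -0.0024
-0.075 0.0275 -0.0275 23 -0.001
-0.078 -0.0235 -0.0275 9 -0.0255

[... 409 characters left out ...]
006 0.0425 -0.007 51 0.0214
-0.009 0.0405 -0.0085 58 0.0205
-0.012 0.037 -0.011 58 0.0177
-0.015 0.033 -0.014 51 0.014
-0.018 0.031 -0.0235 61 0.004
-0.021 0.028 -0.0245 55 0.0006
-0.024 0.026 -0.0245 51 -0.0015
-0.027 0.0245 -0.024 47 -0.0027
-0.03 0.0245 -0.0205 40 0.0007
-0.033 0.024 -0.0185 35 0.0031
-0.036 0.024 -0.0185 34 0.0027
-0.039 0.024 -0.018 33 0.0034
-0.042 0.024 -0.0175 33 0.0036
-0.045 0.0245 -0.0175 33 0.0047
-0.048 0.025 -0.018 33 0.0055
-0.051 0.0265 -0.0185 37 0.008
-0.054 0.027 -0.02 44 0.007
-0.057 0.028 -0.0225 66 0.0044
-0.06 0.03 -0.0235 54 0.0047
-0.063 0.031 -0.023 39 0.0098
-0.066 0.0315 -0.023 34 0.0132
-0.069 0.0295 -0.024 26 0.0122
-0.072 0.027 -0.025 17 0.0075
```

View pics/h.png

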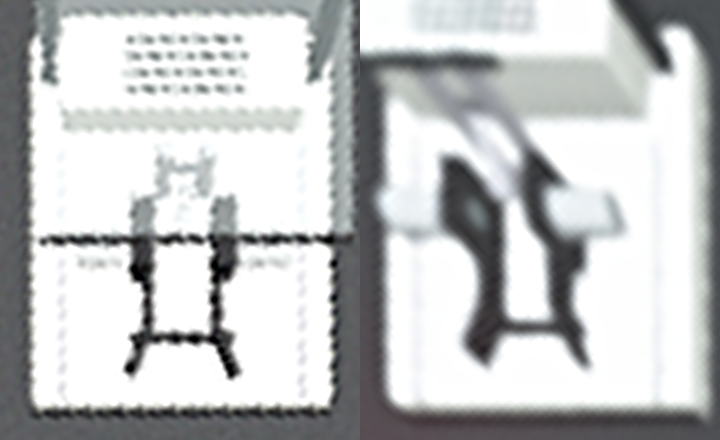

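The rectified view shows the base square to 21.1° yaw. The kerb is centred at about y = -0.5 mm, with its inner face near x = -57 mm from the base centre. Next I'll measure the visor edge and the gripper profile.

```bash
python3 - <<'E'
from h import *
import pickle
t=pickle.load(open('top.pkl','rb'))
I,xs,ys=rect(t,.146);g=I.max(-1).astype(float)
for y0 in(-.06,-.05,-.04,.04,.05,.06):
    k=np.argmin(abs(ys-y0));print('visor',y0,[xs[i].round(4) for i in np.where((g[:,k]<110)&(abs(xs)<.07))[0]][:12:2])
s=arm.observe();M=R.from_rotvec(s['ee_rot']).as_matrix()
print('t',np.degrees(np.arccos(-M[2,2])),M.round(3).tolist())
for n in('top','side'):
    W=cloud(cam(n)).reshape(-1,3);T=(W-s['position'])@M
    up=-1 if M[2,0]<0 else 1
    for a,b in((-.2,-.15),(-.15,-.12),(-.12,-.1),(-.1,-.08),(-.08,-.07),(-.07,-.06),(-.06,-.05),(-.05,-.04),(-.04,-.02)):
        m=(T[:,2]>a)&(T[:,2]<b)&(abs(T[:,1])<.1)&(abs(T[:,0])<.1)
        e=T[m,0]*up
        if m.sum()>5:print(n,a,m.sum(),np.percentile(e,[50,90,98]).round(3),'inner|y|<.03',np.percentile(e[abs(T[m,1])<.03],95).round(3) if (abs(T[m,1])<.03).sum()>3 else '')
print(up)
E
```

```text
visor -0.06 [np.float64(-0.043), np.float64(-0.044), np.float64(-0.045), np.float64(-0.046)]
visor -0.05 [np.float64(-0.0425), np.float64(-0.0435), np.float64(-0.0445), np.float64(-0.0455)]
visor -0.04 [np.float64(-0.0425), np.float64(-0.0435), np.float64(-0.0445)]
visor 0.04 [np.float64(-0.043), np.float64(-0.044), np.float64(-0.045)]
visor 0.05 [np.float64(-0.043), np.float64(-0.044), np.float64(-0.045), np.float64(-0.046)]
visor 0.06 [np.float64(-0.0435), np.float64(-0.0445), np.float64(-0.0455), np.float64(-0.0465)]
t 39.90865245873661 [[-0.756, 0.17, 0.632], [0.129, 0.985, -0.111], [-0.642, -0.003, -0.767]]
top -0.2 280 [0.03  0.036 0.041] inner|y|<.03 0.04
top -0.15 62 [0.021 0.023 0.024] inner|y|<.03 0.023
top -0.12 926 [0.012 0.028 0.035] inner|y|<.03 0.025
top -0.1 422 [0.026 0.035 0.036] inner|y|<.03 0.036
top -0.08 70 [0.034 0.037 0.037] inner|y|<.03 0.036
top -0.07 15 [0.011 0.034 0.035] inner|y|<.03 0.033
top -0.05 7 [0.002 0.007 0.01 ] inner|y|<.03 0.009
top -0.04 82 [0.018 0.027 0.028] inner|y|<.03 0.027
side -0.2 1118 [0.012 0.035 0.039] inner|y|<.03 0.04
side -0.15 281 [0.004 0.021 0.021] inner|y|<.03 0.022
side -0.12 1678 [0.012 0.028 0.035] inner|y|<.03 0.025
side -0.1 590 [0.028 0.035 0.035] inner|y|<.03 0.035
side -0.08 181 [0.029 0.035 0.035] inner|y|<.03 0.035
side -0.07 53 [0.011 0.032 0.035] inner|y|<.03 0.025
side -0.06 9 [0.009 0.01  0.01 ] inner|y|<.03 0.01
side -0.05 8 [0.008 0.009 0.01 ] inner|y|<.03 0.01
side -0.04 67 [0.024 0.027 0.028] inner|y|<.03 0.028
-1
```

```bash
python3 - <<'E'
from h import *
import pickle
t=pickle.load(open('top.pkl','rb'));s=pickle.load(open('side.pkl','rb'))
for c in(t,s):
    W=cloud(c);I=c['img'].astype(int);m=(I[...,0]-I[...,1]>25)&(I[...,2]-I[...,1]>5)&(W[...,2]>.005)
    P=W[m];P=P[np.hypot(P[:,0]-.45,P[:,1]-.08)<.25]
    for a,b in((.01,.03),(.03,.07),(.07,.12),(.12,.17),(.17,.25)):
        q=P[(P[:,2]>a)&(P[:,2]<b)]
        if len(q)>8:print(a,b,len(q),np.percentile(q,[1,99],axis=0).round(3).tolist(),'mod',np.percentile(tomod(q),[1,99],axis=0).round(3).tolist())
for x in(-.123,-.0953,-.0343):print(x,mod(x,-.0005,0).round(4))
for nm,P in(('blank',(311,181)),('rackish',(125,187))):print(nm,ray(t,*P,.03).round(3))
print(goal(YAW,np.radians(39.8),mod(-.123,-.0005,.11)-np.array([np.sin(.6946)*np.cos(YAW),np.sin(.6946)*np.sin(YAW),-np.cos(.6946)])*.019))
E
```

```text
0.01 0.03 613 [[0.299, -0.036, 0.012], [0.38, 0.109, 0.026]] mod [[-0.394, -0.054], [-0.342, 0.093]]
0.03 0.07 15 [[0.327, 0.007, 0.032], [0.365, 0.059, 0.04]] mod [[-0.376, -0.009], [-0.346, 0.044]]
0.12 0.17 2302 [[0.348, -0.013, 0.144], [0.488, 0.136, 0.155]] mod [[-0.345, -0.053], [-0.223, 0.084]]
0.01 0.03 1924 [[0.298, -0.036, 0.011], [0.505, 0.131, 0.029]] mod [[-0.393, -0.058], [-0.21, 0.098]]
0.03 0.07 615 [[0.331, 0.006, 0.031], [0.494, 0.095, 0.066]] mod [[-0.372, -0.051], [-0.213, 0.065]]
0.07 0.12 17 [[0.486, 0.014, 0.071], [0.489, 0.025, 0.1]] mod [[-0.236, -0.055], [-0.233, -0.044]]
0.12 0.17 2235 [[0.346, -0.015, 0.146], [0.492, 0.14, 0.153]] mod [[-0.346, -0.053], [-0.221, 0.088]]
-0.123 [0.5737 0.105  0.    ]
-0.0953 [0.5996 0.1149 0.    ]
-0.0343 [0.6565 0.1369 0.    ]
blank [ 0.61  -0.134  0.03 ]
rackish [0.592 0.432 0.03 ]
(array([ 0.89, 39.83, -2.02]), array([ 0.1,  0. , 30.9]), array([0.5737, 0.105 , 0.11  ]))
```

Call:
jog_arm(
  rows=[
    [[0,5,0],[0,0,3.9],0.1],
    [[0,10.5,0],[0,0,7.8],0.1],
    [[0.5,16,0],[0,0,12],0.1],
    [[1,21.5,0],[0,0,16],0.1],
    [[1.5,27,0],[0,0,20],0.1],
    [[2,32.5,0],[0,0,24],0.1],
    [[2.5,37.5,-0.5],[0,0,28],0.1],
    [[2.9,40.8,-1.4],[0.1,0,30.9],0.1],
  ],
)

```text
clock: 11.7
position: [0.5942, 0.1174, 0.1165]
ee_rot: [-0.456, 2.41, 0.165]
force: [1.3, -0.5, -2.1]
width: 0.258
gripper_force: 35.0
```

Call:
jog_arm(
  rows=[
    [[0,0,0],[0,0,0],0.1],
    [[0,0,0],[0,0,0],0.1],
  ],
)

```text
clock: 11.95
position: [0.594, 0.1139, 0.1163]
ee_rot: [-0.45, 2.412, 0.162]
force: [0.1, -0.2, -1.9]
width: 0.259
gripper_force: 35.0
```

```bash
cat >> h.py <<'E'
def st(x=None,z=None,t=39.8,y=-.0005):
    s=arm.observe();M=R.from_rotvec(s['ee_rot']).as_matrix();m=tomod(s['position'])
    C,S=np.cos(YAW),np.sin(YAW);f=s['force']
    print('clk',s['clock'],'mod xy',m.round(4),'z',s['position'][2].round(4),'t',np.degrees(np.arccos(-M[2,2])).round(2),'yaw',np.degrees(np.arctan2(-M[0,1],M[1,1])).round(2),'roll',M[2,1].round(4),'F mod',(f[0]*C+f[1]*S).round(1),(-f[0]*S+f[1]*C).round(1),f[2].round(1),'w',round(s['width'],3),round(s['gripper_force'],1))
    print('q',s['joints'].round(2))
    if x is not None:
        tt=np.radians(t);zz=np.array([np.sin(tt)*C,np.sin(tt)*S,-np.cos(tt)])
        print(goal(YAW,tt,mod(x,y,z)-.019*zz)[:2])
E
python3 - <<'E'
from h import *
st(-.075,.095)
s=arm.observe();M=R.from_rotvec(s['ee_rot']).as_matrix()
W=cloud(cam('side'));T=(W-s['position'])@M
for a in np.arange(-.3,-.05,.025):
    m=(T[...,2]>a)&(T[...,2]<a+.025)&(abs(T[...,1])<.1)&(abs(T[...,0])<.15)&(W[...,2]>.16)
    if m.sum()>3:print(a.round(3),m.sum(),'e range',(-np.percentile(T[m][:,0],[1,99])).round(3))
E
```

```text
clk 11.95 mod xy [-0.1009  0.0006] z 0.1163 t 39.82 yaw 21.11 roll -0.0003 F mod 0.0 -0.2 -1.9 w 0.259 35.0
q [ 0.02  0.38 -0.3   2.35  3.1   0.26 -1.37]
(array([ 2.45,  0.83, -2.13]), array([ 0.,  0., -0.]))
-0.3 320 e range [ 0.04  -0.038]
-0.275 281 e range [ 0.04  -0.039]
-0.25 239 e range [ 0.04  -0.036]
-0.225 285 e range [ 0.042 -0.041]
-0.2 121 e range [ 0.041 -0.039]
-0.175 422 e range [ 0.036 -0.036]
-0.15 110 e range [ 0.022 -0.022]
-0.125 585 e range [ 0.036 -0.035]
-0.1 173 e range [ 0.036 -0.035]
-0.075 45 e range [ 0.036 -0.019]
```

```bash
python3 - <<'E'
from h import *
s=arm.observe();m0=tomod(s['position']);z0=s['position'][2]-.0414
for n in('top','side'):
    c=cam(n);W=cloud(c);T=tomod(W);b=c['img'].min(-1)
    m=(T[...,0]>m0[0]+.008)&(T[...,0]<m0[0]+.06)&(abs(T[...,1])<.03)&(abs(W[...,2]-z0-.064)<.006)
    q=T[m];r=cv2.minAreaRect((q*1000).astype(np.float32));A=np.c_[W[m][:,:1]*0+1,q];co=np.linalg.lstsq(A,W[m][:,2],rcond=None)[0]
    print(n,m.sum(),r,'mean z rel',(W[m][:,2].mean()-z0).round(4),'slopes',co[1:].round(3),'x max',np.percentile(q[:,0],98)-m0[0])
E
```

```text
top 89 ((-68.5239028930664, 5.10850715637207), (46.672916412353516, 41.934425354003906), 0.7617546916007996) mean z rel 0.0621 slopes [ 0.037 -0.006] x max 0.05537973681625553
side 20 ((-58.97545623779297, 10.309062004089355), (39.50574493408203, 16.196725845336914), 60.118595123291016) mean z rel 0.0639 slopes [0.11  0.008] x max 0.05202639212726178
```

Call:
jog_arm(
  rows=[
    [[0,0,-2],[0,0,0],0.1],
    [[0,-0.1,-4],[0,0,0],0.1],
    [[0,-0.1,-4.7],[0,0,0],0.1],
    [[0,-0.1,-4.7],[0,0,0],0.1],
  ],
)

```text
clock: 12.6
position: [0.5946, 0.1129, 0.0702]
ee_rot: [-0.449, 2.411, 0.163]
force: [-0.8, -0.1, -1.0]
width: 0.257
gripper_force: 35.0
```

```bash
python3 - <<'E'
from h import *
st(-.065,.0694)
E
```

```text
clk 12.6 mod xy [-0.1006 -0.0006] z 0.0702 t 39.9 yaw 21.1 roll -0.0003 F mod -0.8 0.2 -1.0 w 0.257 35.0
q [-0.    0.49 -0.27  2.38  3.1   0.4  -1.35]
(array([ 3.32,  1.29, -0.08]), array([-0. ,  0.1,  0. ]))
```

Call:
jog_arm(
  rows=[
    [[0.9,0.35,0],[0,0,0],0.1],
    [[1.8,0.7,0],[0,0,0],0.1],
    [[2.6,1.0,0],[0,0,0],0.1],
    [[3.3,1.3,0],[0,0,0],0.1],
    [[3.3,1.3,0],[0,0,0],0.1],
  ],
)

```text
clock: 13.22
position: [0.6284, 0.1268, 0.0707]
ee_rot: [-0.45, 2.409, 0.163]
force: [0.0, 0.1, -1.5]
width: 0.257
gripper_force: 35.0
```

```bash
python3 - <<'E'
from h import *
st(-.0343,.0694)
d=cam('side');u,v=proj(d,mod(-.04,0,.06));u,v=int(u),int(v)
I=d['img'][v-75:v+75,u-100:u+100];t=cam('top');u,v=map(int,proj(t,mod(-.04,0,.06)));J=t['img'][v-45:v+45,u-60:u+60]
cv2.imwrite('pics/i.png',np.hstack([cv2.resize(I,(400,300),interpolation=3),cv2.resize(J,(400,300),interpolation=3)])[:,:,::-1])
E
```

```text
clk 13.225 mod xy [-0.0641  0.0002] z 0.0707 t 39.98 yaw 21.16 roll -0.0005 F mod 0.1 0.1 -1.5 w 0.257 35.0
q [-0.03  0.52 -0.25  2.3   3.08  0.35 -1.34]
(array([ 2.81,  1.01, -0.13]), array([-0. ,  0.2, -0.1]))
```

View pics/i.png

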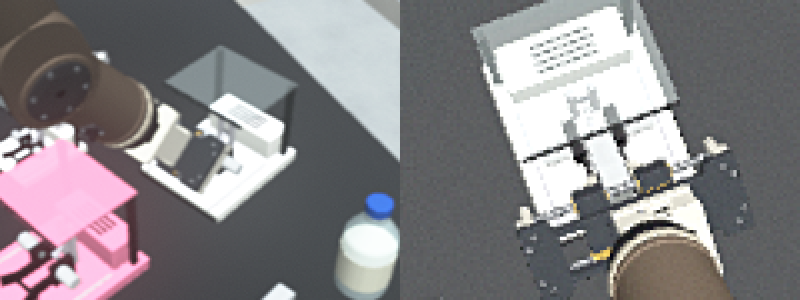

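The cassette sits between the black cheeks, around (605,155), with no side force. Continuing inward.

Call:
jog_arm(
  rows=[
    [[0.5,0.18,0],[0,0,0],0.1],
    [[1,0.36,0],[0,0,0],0.1],
    [[1.5,0.54,0],[0,0,0],0.1],
    [[1.9,0.7,0],[0,0,0],0.1],
    [[1.9,0.7,0],[0,0,0],0.1],
  ],
)

```text
clock: 13.95
position: [0.6471, 0.1336, 0.0705]
ee_rot: [-0.45, 2.409, 0.163]
force: [-0.7, 0.5, -1.4]
width: 0.264
gripper_force: 35.0
```

```bash
python3 - <<'E'
from h import *
st(-.0343,.0694)
E
```

```text
clk 13.95 mod xy [-0.0442 -0.0002] z 0.0705 t 39.96 yaw 21.15 roll -0.0005 F mod -0.5 0.7 -1.4 w 0.264 35.0
q [-0.05  0.53 -0.24  2.25  3.07  0.33 -1.34]
(array([ 0.94,  0.33, -0.11]), array([-0. ,  0.2, -0. ]))
```

Call:
jog_arm(
  rows=[
    [[0.4,0.14,0],[0,0,0],0.1],
    [[0.7,0.25,0],[0,0,0],0.1],
    [[1,0.36,0],[0,0,0],0.1],
    [[1,0.36,0],[0,0,0],0.1],
  ],
)

```text
clock: 14.45
position: [0.6571, 0.1372, 0.0706]
ee_rot: [-0.45, 2.409, 0.163]
force: [-0.2, -1.0, -2.2]
width: 0.259
gripper_force: 35.0
```

```bash
python3 - <<'E'
from h import *
st(-.0343,.0614)
E
```

```text
clk 14.45 mod xy [-0.0337 -0.0005] z 0.0706 t 39.97 yaw 21.15 roll -0.0005 F mod -0.5 -0.9 -2.2 w 0.259 35.0
q [-0.06  0.54 -0.24  2.23  3.07  0.31 -1.34]
(array([-0.06, -0.03, -0.92]), array([-0. ,  0.2, -0. ]))
```

Call:
jog_arm(
  rows=[
    [[0,0,-0.3],[0,0,0],0.1],
    [[0,0,-0.6],[0,0,0],0.1],
    [[0,0,-0.6],[0,0,0],0.1],
  ],
)

```text
clock: 14.82
position: [0.6564, 0.1369, 0.0639]
ee_rot: [-0.45, 2.411, 0.163]
force: [-0.5, 0.2, -2.2]
width: 0.259
gripper_force: 35.0
```

Call:
jog_arm(
  rows=[
    [[0,0,-0.1],[0,0,0],0.1],
    [[0,0,-0.2],[0,0,0],0.1],
    [[0,0,-0.2],[0,0,0],0.1],
  ],
)

```text
clock: 15.2
position: [0.6569, 0.137, 0.0626]
ee_rot: [-0.45, 2.409, 0.163]
force: [0.2, 0.7, -1.5]
width: 0.258
gripper_force: 35.0
```

```bash
python3 - <<'E'
from h import *
st(-.0343,.0614)
E
```

```text
clk 15.2 mod xy [-0.0339 -0.0005] z 0.0626 t 39.96 yaw 21.14 roll -0.0005 F mod 0.4 0.6 -1.5 w 0.258 35.0
q [-0.06  0.56 -0.23  2.23  3.07  0.33 -1.34]
(array([-0.04, -0.01, -0.12]), array([-0. ,  0.2, -0. ]))
```

Call:
jog_arm(
  rows=[
    [[-0.1,-0.04,0],[0,0,0],0.1],
    [[-0.2,-0.07,0],[0,0,0],0.1],
    [[-0.28,-0.11,0],[0,0,0],0.1],
    [[-0.28,-0.11,0],[0,0,0],0.1],
  ],
)

```text
clock: 15.7
position: [0.6544, 0.1361, 0.0628]
ee_rot: [-0.45, 2.409, 0.163]
force: [3.2, 1.2, -2.4]
width: 0.262
gripper_force: 35.0
```

Call:
jog_arm(
  rows=[
    [[-0.1,-0.04,0],[0,0,0],0.1],
    [[-0.1,-0.04,0],[0,0,0],0.1],
  ],
)

```text
clock: 15.95
position: [0.6542, 0.136, 0.0633]
ee_rot: [-0.45, 2.407, 0.163]
force: [6.4, 3.3, -4.9]
width: 0.26
gripper_force: 35.0
```

```bash
python3 - <<'E'
from h import *
st()
E
```

```text
clk 15.95 mod xy [-0.0367 -0.0005] z 0.0633 t 40.09 yaw 21.15 roll -0.0007 F mod 7.1 0.8 -4.9 w 0.26 35.0
q [-0.05  0.55 -0.24  2.24  3.07  0.34 -1.34]
```

Call:
jog_arm(
  rows=[
    [[0.07,0.03,-0.1],[0,0,0],0.1],
    [[0.07,0.03,-0.17],[0,0,0],0.1],
    [[0.07,0.03,-0.17],[0,0,0],0.1],
  ],
)

```text
clock: 16.32
position: [0.6546, 0.1361, 0.0626]
ee_rot: [-0.45, 2.406, 0.163]
force: [-4.4, -1.9, 11.8]
width: 0.259
gripper_force: 35.0
```

```bash
python3 - <<'E'
from h import *
st(-.0365,.0614)
E
```

```text
clk 16.325 mod xy [-0.0364 -0.0005] z 0.0626 t 40.14 yaw 21.15 roll -0.0012 F mod -4.8 -0.2 11.8 w 0.259 35.0
q [-0.06  0.56 -0.24  2.24  3.07  0.34 -1.34]
(array([-0.01, -0.  , -0.12]), array([-0.1,  0.3, -0. ]))
```

Call:
jog_arm(
  rows=[
    [[-0.06,-0.02,0.06],[0,0,0],0.1],
    [[-0.06,-0.02,0.06],[0,0,0],0.1],
  ],
)

```text
clock: 16.58
position: [0.6543, 0.136, 0.0626]
ee_rot: [-0.45, 2.407, 0.163]
force: [2.8, 1.4, 3.6]
width: 0.257
gripper_force: 35.0
```

```bash
python3 - <<'E'
from h import *
st()
E
```

```text
clk 16.575 mod xy [-0.0366 -0.0005] z 0.0626 t 40.12 yaw 21.15 roll -0.0009 F mod 3.1 0.2 3.6 w 0.257 35.0
q [-0.05  0.56 -0.24  2.24  3.07  0.34 -1.34]
```

Seated, with light forces on both the kerb and the base. Opening the fingers gradually.

Call:
jog_arm(
  rows=[
    [[0,0,0],[0,0,0],0.32],
    [[0,0,0],[0,0,0],0.4],
    [[0,0,0],[0,0,0],0.5],
    [[0,0,0],[0,0,0],0.6],
    [[0,0,0],[0,0,0],0.6],
  ],
)

```text
clock: 17.2
position: [0.6529, 0.1355, 0.0613]
ee_rot: [-0.45, 2.41, 0.163]
force: [0.6, -0.5, -0.1]
width: 0.59
gripper_force: 0.0
```

```bash
python3 - <<'E'
from h import *
st()
E
```

```text
clk 17.2 mod xy [-0.0381 -0.0005] z 0.0613 t 39.93 yaw 21.14 roll -0.0004 F mod 0.3 -0.7 -0.1 w 0.59 0.0
q [-0.05  0.56 -0.24  2.24  3.07  0.34 -1.34]
```

Call:
jog_arm(
  rows=[
    [[-1.2,-0.46,0.8],[0,0,0],0.6],
    [[-3,-1.16,2.5],[0,0,0],0.6],
    [[-5,-1.9,4.5],[0,0,0],0.6],
    [[-8,-3.1,8],[0,0,0],0.6],
    [[-9,-3.5,11],[0,0,0],0.6],
    [[-9,-3.5,11],[0,0,0],0.6],
  ],
)

```text
clock: 17.95
position: [0.5633, 0.0998, 0.1747]
ee_rot: [-0.449, 2.404, 0.16]
force: [0.3, -0.8, -0.6]
width: 0.6
gripper_force: 0.0
```

```bash
python3 - <<'E'
from h import *
st()
d=cam('side');t=cam('top')
for c in(d,t):
    W=cloud(c);T=tomod(W)
    for lo,hi in((.094,.106),(.078,.09)):
        m=(T[...,0]>-.075)&(T[...,0]<.02)&(abs(T[...,1])<.025)&(W[...,2]>lo)&(W[...,2]<hi)
        q=T[m]
        if m.sum()>5:print(lo,m.sum(),W[m][:,2].mean().round(4),cv2.minAreaRect((q*1000).astype(np.float32)))
u,v=map(int,proj(d,mod(-.03,0,.06)));I=d['img'][v-60:v+60,u-80:u+80];u,v=map(int,proj(t,mod(-.03,0,.06)));J=t['img'][v-45:v+45,u-60:u+60]
cv2.imwrite('pics/j.png',np.hstack([cv2.resize(I,(400,300),interpolation=3),cv2.resize(J,(400,300),interpolation=3)])[:,:,::-1])
E
```

```text
clk 17.95 mod xy [-0.1346 -0.0015] z 0.1747 t 40.26 yaw 21.09 roll -0.0033 F mod -0.0 -0.8 -0.6 w 0.6 0.0
q [ 0.17  0.23 -0.42  2.36  3.22  0.12 -1.49]
0.094 70 0.1 ((-42.72099685668945, 0.32634925842285156), (25.83387565612793, 26.035799026489258), 88.15805053710938)
0.078 108 0.0837 ((-20.256282806396484, 0.5465145111083984), (72.59559631347656, 25.648889541625977), 0.8212137818336487)
0.094 68 0.099 ((-45.72735595703125, -0.6889324188232422), (23.396961212158203, 24.080841064453125), 0.27661800384521484)
0.078 10 0.0837 ((-51.82147979736328, 4.505531311035156), (31.218374252319336, 15.45785903930664), 50.913841247558594)
```

View pics/j.png

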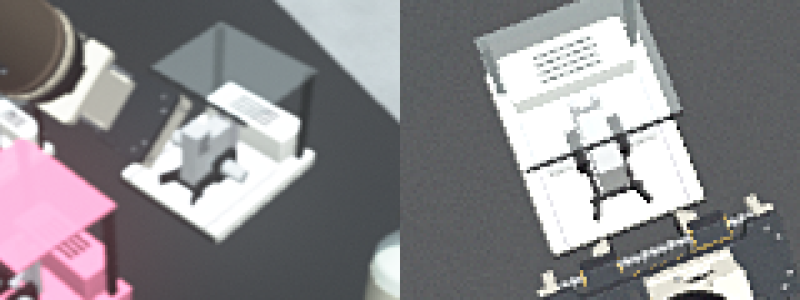

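The picture shows the cassette upright in the seat behind the kerb. The block top is at z = 0.100 m, the rear top at 0.084 m and the yaw error is about 1°. The gripper is clear of the module.

```bash
python3 -c "
from cell import arm
print(arm.sign_off())"
```

```text
the job is handed in; nothing more can be done
None
```

The job is handed in (sign-off returned no verdict): the cassette stands released and flat behind the kerb, with its foot last felt against it. I didn't read the lever angle directly, and I didn't re-measure the blank, bottle, jar and rack, though no unexpected contact force showed.

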